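# Set out the juggling-club repair kits

### The arm

A 7-joint arm with a two-finger parallel gripper is mounted at the origin on the work surface. World frame = base frame: x ahead of the robot, y to its left, z up, the work surface at z = 0. Lengths are in mm, angles in rad, forces in N, time in s.
With the tool pointing down it reaches from about 400 to 850 mm from the base axis. Payload 4.5 kg.
Tool frame: the origin (TCP) lies on the centre line of the jaws, within the pads' length; the fingertips stand 25 mm ahead of it and the grasp point (between the pads) lies 6 mm ahead of it (ctrl.finger_overhang is the z of the fingertips in the tool frame, in mm); z points along the fingers, y is the direction in which the jaws open and shut (so a half turn about z gives the same grasp; the last joint's range is limited). The gripper opens to 85 mm and grips with 20 to 120 N. Pads are 22 mm wide; open, the fingers measure 114 mm over their backs; the gripper's body (76 mm by 85 mm) begins 54 mm behind the grasp point. The pads swing forward as they close: fully open they stand 13 mm farther back than shut.
Start: joints at [1.379, 0.689, -0.195, 1.565, 0.157, 0.902, -0.215], TCP at [139.957, -609.152, 225.917] pointing down, gripper open.
Joint ranges: [-3.01, 3.01], [-0.46, 2.08], [-1.47, 1.51], [0.13, 2.56], [-1, 4.14], [0.04, 2.09], [-2.66, 2.66]. Speed limits (rad/s): [2.57, 2.57, 3.14, 3.14, 3.14, 3.14, 3.14].

### API

Orientations are given as [roll, pitch, yaw] about the fixed x, y, z axes, in that order (R = Rz(yaw) Ry(pitch) Rx(roll)).
In Python, from bench import telemetry, cams, ticket, ctrl gives the robot as it stands.
- The arm moves only by the shell command python3 -m inch 'ROWS'. ROWS is JSON, a list that holds one entry, the list of rows, each a list of 7 numbers: the turn, a rotation vector about the tool's x, y, z in rad, then the shift along the tool's x, y, z in mm, then the gripper command: -1 is shut, 1 is fully open, values between are in proportion. A call has 1 to 5 rows; each row shifts and turns the pose as measured when the row begins, along the tool's axes as they then stand; what a row does not reach is not made up. A row lasts 1/10 s, in which the tool goes at most 50 mm and 8.59 degrees, less where a joint would pass 70% of its speed; a pose out of reach is approached as far as the arm can. A call is refused whole if a number of a shift passes 50 or a number of a turn 0.15, either way. A call with a gripper value outside its range is refused whole. The fingers move at their own pace and stop on an object; the grip force is fixed at half the most. Time passes only in rows, so rows that do not move let the fingers close. It gives the time, the measured TCP pose, the force and the opening at its end, in the units of the state.
- telemetry.get_obs(): the state, without advancing time (a new reading comes with each control period).
- cams.snapshot(name): name is "scene" or "top" or "wrist"; returns a dict with "color" (420x560x3 uint8, red, green, blue), "z_map" (420x560 float32, mm along the optical axis (not along the pixel's ray), 0 where there is no reading), "fx", "fy", "cx", "cy" (pixels), "R" (3x3) and "t" (3): a world point X has camera coordinates R X + t. Camera axes: x right, y down, z forward; pixel columns grow to the right and rows downward; lengths in mm; the calibration is good to about 2 mm. A picture is of the moment at which its call begins.
- ticket.close_job(): hands the job in, once; it reports no verdict.
The state is a dict: "t": time; "joint_positions": joint angles; "qd": joint speeds; "joint_torque": joint torques, N m; "tcp_pos": TCP position; "orientation": TCP orientation; "wrist_force": force on the tool from outside, world axes, zero at the start; "torque": the same for the moment, N m; "opening": finger opening in mm.
Only numpy, scipy, OpenCV 4.12 (cv2) and the standard library are available. Lean on these libraries where they do the work, as an engineer would, in place of code of your own. Each camera call takes 0.05 s, during which the arm holds its last target. There are 200 camera calls.

### The job

Two juggling clubs, one green and one orange, are about to be rebuilt: put each coloured tape roll over the post of the spindle with the base plate of its own colour, lying flat on the plate, and stand each club knob upright, wide end down, inside the cup of its own colour. Leave the white tape roll and the coffee mug where they are.

Things in the scene. Friction and masses are not known exactly. Their poses are not given: they have to be found in the camera images.
- green_roll: Loose roll of green grip tape lying flat: a ring 60 mm outside diameter, 40 mm bore, 24 mm high, about 60 g. Origin at the centre of its underside, z axis up through the bore.
- green_knob: Loose green juggling-club end knob, standing on its wide end: round foot 40 mm diameter, 15 mm high, tapering by 22 mm height to a straight neck 26 mm diameter that runs up to 50 mm (grip the neck), small black dot on top, about 60 g. Origin at the centre of its underside, z up.
- green_spindle: Fixed tape spindle: square green base plate 76 x 76 x 6 mm with an upright bare-metal post of 16 mm diameter in its middle, whose tapered top is 46 mm above the table. Origin at the centre of its underside on the table, z up; a roll seated on the plate has its underside 6 mm above this origin.
- green_cup: Fixed shallow round green cup, open at the top: outside diameter 70 mm, inside diameter 62 mm, rim 16 mm above the table, inner floor 4 mm above the table. Origin at the centre of its underside, z up; a knob standing in it has its underside 4 mm above this origin.
- orange_roll: Loose roll of orange grip tape lying flat: a ring 60 mm outside diameter, 40 mm bore, 24 mm high, about 60 g. Origin at the centre of its underside, z axis up through the bore.
- orange_knob: Loose orange juggling-club end knob, standing on its wide end: round foot 40 mm diameter, 15 mm high, tapering by 22 mm height to a straight neck 26 mm diameter that runs up to 50 mm (grip the neck), small black dot on top, about 60 g. Origin at the centre of its underside, z up.
- orange_spindle: Fixed tape spindle: square orange base plate 76 x 76 x 6 mm with an upright bare-metal post of 16 mm diameter in its middle, whose tapered top is 46 mm above the table. Origin at the centre of its underside on the table, z up; a roll seated on the plate has its underside 6 mm above this origin.
- orange_cup: Fixed shallow round orange cup, open at the top: outside diameter 70 mm, inside diameter 62 mm, rim 16 mm above the table, inner floor 4 mm above the table. Origin at the centre of its underside, z up; a knob standing in it has its underside 4 mm above this origin.
- white_roll: Loose roll of white grip tape, same size as the coloured rolls (60 mm outside, 24 mm high); not part of this job. Origin at the centre of its underside.
- mug: Loose blue coffee mug, 76 mm diameter, 80 mm high, handle on its own +y side reaching out to about 74 mm from the axis; not part of this job. Origin at the centre of its underside.
Things that resemble listed ones, but are neither listed nor needed, are in the scene too. Leave any red look-alike of the orange_roll alone.

How it is judged:
By the outcome, as a careful person would: the job done as asked, in the order asked, and still so for the second after the job is handed in, with the robot touching nothing.
It also fails if it takes over 106 s, if anything falls off the work surface, if the arm or the gripper's body presses on something with over 40 N, if the wrist force passes 120 N, or if a joint passes its speed limit or range.

## Working session

There is one attempt and no reset: what is moved stays moved. The work goes in short steps, Python scripts to look and compute and a shell command to move; the robot and the scene stay as the last step left them, time stands still between calls to the robot, and variables do not carry over. Pictures are saved under pics/ and viewed, about 12 in all and at most 16, crops included, and the job is handed in when it is done.

```bash
ls; mkdir -p pics
python3 - <<'E'
from bench import telemetry,cams,ctrl
import cv2
print(telemetry.get_obs(), ctrl.finger_overhang)
for n in("top","scene"):
    s=cams.snapshot(n); cv2.imwrite(f"pics/{n}0.png",s["color"][...,::-1])
    print(n,s["fx"],s["cx"],s["cy"],s["R"],s["t"])
E
```

```text
pics
{'t': 0.0, 'joint_positions': array([ 1.37880896,  0.6899929 , -0.19451161,  1.56636879,  0.15733207,
        0.90249216, -0.21511146]), 'qd': array([ 1.71367758e-04,  1.08366844e-03, -8.24762133e-06, -9.04687648e-04,
       -1.05207452e-03, -1.29067766e-03, -6.64860434e-04]), 'joint_torque': array([-5.94732046e-04, -5.39612496e+01, -1.26656983e+00, -1.58541638e+01,
        9.14851465e-03,  9.46464686e-03, -1.02105929e-05]), 'tcp_pos': array([ 139.71126884, -608.49815897,  225.0718443 ]), 'orientation': array([-3.13973362e+00,  1.61121530e-04,  2.25881566e-01]), 'wrist_force': array([-0.2870227 ,  0.4795158 , -0.28609896]), 'torque': array([-0.0075473 , -0.0417788 ,  0.00284045]), 'opening': 85.3133633242062} 25.0
top 399.55894256246256 279.42062180785507 210.1641725731623 [[ 0.01697301 -0.99964303 -0.0206331 ]
 [-0.98965123 -0.01385542 -0.1428232 ]
 [ 0.14248634  0.02284371 -0.98953313]] [  8.59600712 525.75277169 918.18542292]
scene 439.683447899789 283.77441782055826 206.0133965405836 [[ 0.80560969  0.59242657  0.00487678]
 [ 0.47914503 -0.64667858 -0.59348702]
 [-0.34844377  0.48045559 -0.80482878]] [-431.60060824 -208.86763886 1231.47540752]
```

View pics/top0.png

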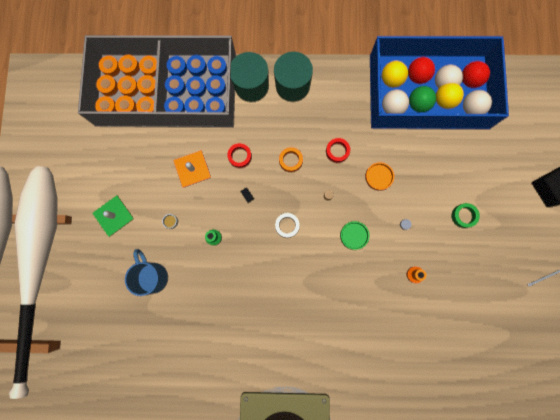

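View pics/scene0.png

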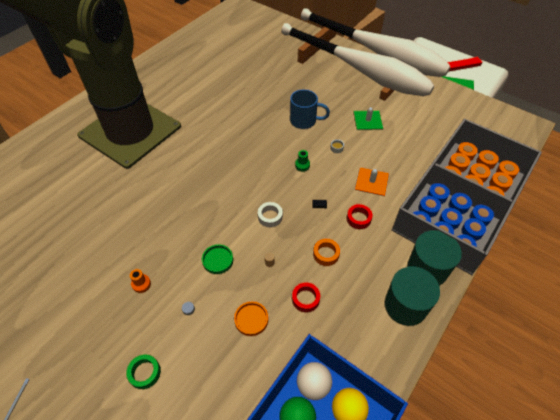

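Top view: orange roll at (290,159) between red look-alikes at (239,155) and (338,150). Green roll is at (466,215), green knob (213,237), orange knob (416,275). Spindles are at (113,216) green and (192,169) orange; cups at (354,236) green and (379,177) orange. Next I'll measure from both views.

```bash
cat > h.py <<'E'
import numpy as np,cv2
from bench import cams,telemetry
H={'g':(50,75),'o':(7,20),'r':(0,5)}
def world(s):
    v,u=np.mgrid[:420,:560]; z=s["z_map"]
    P=np.stack([(u-s["cx"])/s["fx"]*z,(v-s["cy"])/s["fy"]*z,z],-1)
    return (P-s["t"])@s["R"]
def ray(s,u,v,h):
    d=s["R"].T@np.array([(u-s["cx"])/s["fx"],(v-s["cy"])/s["fy"],1]); c=-s["R"].T@s["t"]
    return c+d*(h-c[2])/d[2]
def blobs(name,cols='go',x=(250,800),y=(-520,480)):
    s=cams.snapshot(name); W=world(s); hsv=cv2.cvtColor(s["color"],cv2.COLOR_RGB2HSV)
    for k in cols:
        lo,hi=H[k]; m=cv2.inRange(hsv,(lo,190 if k!='g' else 120,50),(hi,255,255))
        m[(s["z_map"]==0)|(W[...,0]<x[0])|(W[...,0]>x[1])|(W[...,1]<y[0])|(W[...,1]>y[1])]=0
        n,L,st,c=cv2.connectedComponentsWithStats(m)
        for i in range(1,n):
            if st[i,4]<60: continue
            p=W[L==i]; h=np.percentile(p[:,2],95)
            cn=max(cv2.findContours((L==i).astype('u1'),0,1)[0],key=cv2.contourArea)
            t=p[p[:,2]>h-5]; (a,b),r=cv2.minEnclosingCircle(t[:,:2].astype('f4'))
            mid=(np.percentile(t[:,:2],2,axis=0)+np.percentile(t[:,:2],98,axis=0))/2
            print(name,k,'px',c[i].round(),'n',st[i,4],'h',h.round(1),'circ',round(a,1),round(b,1),'r',round(r,1),'mean',t[:,:2].mean(0).round(1),'mid',mid.round(1),'hue',np.median(hsv[...,0][L==i]))
    return s
E
python3 - <<'E'
from h import *
s=blobs("top",'gor'); blobs("scene",'gor')
E
```

```text
top g px [422. 103.] n 301 h 75.5 circ 793.5 -325.6 r 18.1 mean [ 793.9 -326.5] mid [ 792.6 -325.9] hue 66.0
top g px [113. 216.] n 789 h 9.4 circ 511.2 432.6 r 49.7 mean [510.  431.5] mid [510.9 432.1] hue 65.0
top g px [466. 215.] n 337 h 27.2 circ 521.6 -432.6 r 29.9 mean [ 522.6 -431.2] mid [ 522.2 -431.9] hue 65.0
top g px [354. 235.] n 619 h 17.2 circ 470.7 -165.3 r 34.4 mean [ 473.5 -166.1] mid [ 470.7 -165.2] hue 65.0
top g px [213. 237.] n 167 h 52.1 circ 460.1 178.0 r 12.7 mean [459.8 177.7] mid [460.2 178.2] hue 65.0
top o px [125. 106.] n 330 h 39.7 circ 782.8 410.8 r 69.7 mean [784.5 412.6] mid [785.8 412.4] hue 15.0
top o px [291. 159.] n 253 h 28.0 circ 655.8 -8.1 r 29.4 mean [655.9  -8.2] mid [656.1  -8.5] hue 16.0
top o px [192. 169.] n 761 h 9.7 circ 633.6 240.9 r 50.5 mean [632.2 240.1] mid [632.2 240.9] hue 17.0
top o px [379. 176.] n 596 h 17.9 circ 617.0 -228.5 r 34.6 mean [ 618.6 -225.5] mid [ 617.  -228.2] hue 17.0
top o px [415. 274.] n 199 h 51.8 circ 378.5 -307.7 r 12.3 mean [ 378.3 -306.7] mid [ 378.3 -308.1] hue 13.0
top r px [338. 150.] n 247 h 27.5 circ
[... 767 characters left out ...]
 r 53.9 mean [783.6 416.3] mid [784.2 423.6] hue 14.0
scene o px [372. 182.] n 617 h 9.2 circ 636.1 241.1 r 50.3 mean [637.5 237.9] mid [636.6 240.2] hue 14.0
scene o px [326. 252.] n 434 h 26.4 circ 659.2 -8.1 r 30.5 mean [659.2  -8.9] mid [658.9  -8.3] hue 14.0
scene o px [139. 281.] n 340 h 51.5 circ 380.3 -307.4 r 13.2 mean [ 381.4 -308.3] mid [ 380.4 -308. ] hue 11.0
scene o px [251. 318.] n 931 h 17.1 circ 619.2 -228.9 r 35.5 mean [ 621.1 -229.3] mid [ 619.9 -228.7] hue 15.0
scene r px [359. 216.] n 367 h 26.7 circ 668.2 120.5 r 30.5 mean [669.5 119.6] mid [668.6 120. ] hue 0.0
scene r px [306. 296.] n 442 h 26.3 circ 685.0 -124.7 r 30.4 mean [ 684.5 -125.8] mid [ 684.4 -125.1] hue 1.0
```

```bash
python3 -m inch '[[[0,0,0.113,0,0,0,1],[0,0,0.113,0,0,0,1],[0,0,0,20,-9,0,1],[0,0,0,40,-18,0,1],[0,0,0,40,-18,0,1]]]'
```

```text
t: 0.7
tcp_pos: [232.4, -567.5, 223.6]
orientation: [-3.141, 0.008, -0.026]
wrist_force: [0.4, -0.2, -0.4]
opening: 85.3
```

```bash
python3 -m inch '[[[0,0,-0.02,40,-18,0,1],[0,0,0,40,-19,0,1],[0,0,0,40,-19,0,1],[0,0,0,40,-19,0,1],[0,0,0,40,-19,20,1]]]'; python3 -m inch '[[[0,0,0,40,-19,20,1],[0,0,0,30,-14,20,1],[0,0,0,10,-5,20,1],[0,0,0,0,0,0,1]]]'
```

```text
t: 1.2
tcp_pos: [440.5, -473.4, 203.5]
orientation: [3.138, 0.005, -0.008]
wrist_force: [1.1, -1.1, -0.5]
opening: 85.3
t: 1.6
tcp_pos: [531.6, -425.0, 137.8]
orientation: [-3.138, 0.002, 0.005]
wrist_force: [-1.0, 0.7, -0.5]
opening: 85.8
```

```bash
python3 -m inch '[[[0,0,0,-9,7,30,1],[0,0,0,0,0,30,1],[0,0,0,0,0,15,1],[0,0,0,0,0,0,1]]]'
```

```text
t: 2.0
tcp_pos: [521.3, -435.7, 64.1]
orientation: [3.141, 0.001, 0.003]
wrist_force: [-0.2, 0.8, -0.2]
opening: 85.0
```

Run:
```python
from h import *
s=cams.snapshot("wrist"); cv2.imwrite("pics/w1.png",s["color"][...,::-1])
print(telemetry.get_obs()["tcp_pos"])
```

```text
[ 522.00537954 -436.25423614   65.34500379]
```

View pics/w1.png

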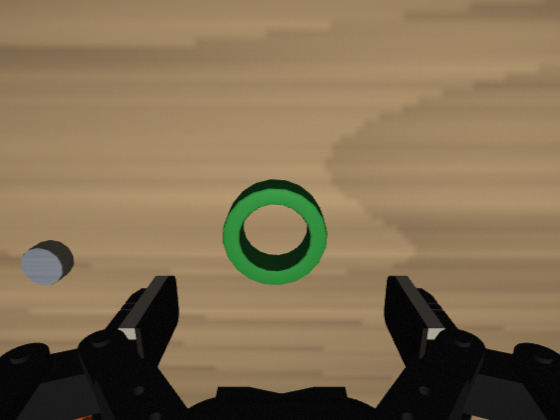

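Roll at (275,235), the jaws' midline at about column 282: a 3–4 mm correction to the left (+y). Then descend and grip.

```bash
python3 -m inch '[[[0,0,0,0,-4,15,1],[0,0,0,0,0,13,1],[0,0,0,0,0,3,1],[0,0,0,0,0,0,-1],[0,0,0,0,0,0,-1]]]'; python3 -m inch '[[[0,0,0,0,0,0,-1],[0,0,0,0,0,0,-1],[0,0,0,0,0,0,-1],[0,0,0,0,0,0,-1],[0,0,0,0,0,0,-1]]]'
```

```text
t: 2.55
tcp_pos: [524.1, -434.4, 36.3]
orientation: [3.135, -0.007, 0.002]
wrist_force: [0.4, 0.5, 0.2]
opening: 59.0
t: 3.05
tcp_pos: [525.1, -435.0, 37.8]
orientation: [3.134, -0.009, 0.002]
wrist_force: [0.0, 1.0, -0.6]
opening: 0.0
```

The fingers shut to 0, so the grasp slipped. I'll reopen and look.

```bash
python3 -m inch '[[[0,0,0,0,0,-15,-1],[0,0,0,0,0,-20,-1],[0,0,0,0,0,-25,1],[0,0,0,0,0,0,1],[0,0,0,0,0,0,1]]]'
python3 - <<'E'
from h import *
blobs("scene",'g',y=(-520,-380));blobs("top",'g',y=(-520,-380))
s=cams.snapshot("wrist"); cv2.imwrite("pics/w2.png",s["color"][...,::-1])
o=telemetry.get_obs();print(o["tcp_pos"],o['opening'])
E
```

```text
t: 3.55
tcp_pos: [524.7, -434.8, 103.3]
orientation: [3.133, -0.01, 0.002]
wrist_force: [-0.4, -0.1, 0.4]
opening: 43.2
scene g px [142. 371.] n 514 h 26.5 circ 523.4 -432.0 r 30.1 mean [ 523.9 -431.9] mid [ 523.7 -431.5] hue 65.0
top g px [464. 216.] n 288 h 27.6 circ 521.7 -431.8 r 29.6 mean [ 519.6 -427.7] mid [ 522.1 -431.8] hue 65.0
[ 524.54054028 -434.62900529  102.19846962] 65.23644794513359
```

View pics/w2.png

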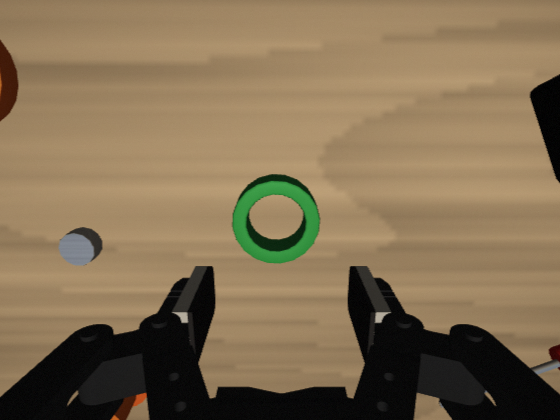

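The roll has not moved; the open pads sit back, so they passed above it. I'll go lower.

```bash
python3 -m inch '[[[0,0.008,0,-2,-3,30,1],[0.008,0,0,0,0,25,1],[0,0,0,0,0,10,1],[0,0,0,0,0,0,1]]]'
```

```text
t: 4.1
tcp_pos: [522.8, -431.3, 33.5]
orientation: [-3.14, -0.015, 0.002]
wrist_force: [-1.5, -0.5, -0.4]
opening: 85.5
```

```bash
python3 -m inch '[[[0,-0.015,0,0,0,9,1],[0,0,0,0,0,0,1]]]';python3 -m inch '[[[0,0,0,0,0,0,-1],[0,0,0,0,0,0,-1],[0,0,0,0,0,0,-1],[0,0,0,0,0,0,-1]]]'
```

```text
t: 4.3
tcp_pos: [523.2, -431.3, 24.4]
orientation: [-3.14, 0.001, 0.002]
wrist_force: [-0.3, 1.0, 0.6]
opening: 85.7
t: 4.7
tcp_pos: [525.0, -432.3, 26.9]
orientation: [3.14, -0.003, 0.003]
wrist_force: [-0.3, 0.9, -0.1]
opening: 28.2
```

Run:
```python
from h import *
blobs("scene",'g',y=(-520,-380))
s=cams.snapshot("wrist"); t=cams.snapshot("scene")["color"][300:420,60:260]; 
a=s["color"].copy(); a[:240,:400]=cv2.resize(t,(400,240)); cv2.imwrite("pics/w3.png",a[...,::-1])
W=world(s); z=s["z_map"]; o=telemetry.get_obs()
print(o["tcp_pos"],o['opening'], W[280,200],W[280,360],W[300,280],W[230,276])
```

```text
scene g px [137. 361.] n 67 h 166.9 circ 561.3 -433.8 r 7.1 mean [ 562.  -434.3] mid [ 562.  -433.8] hue 66.0
scene g px [148. 377.] n 270 h 33.3 circ 532.0 -432.4 r 27.3 mean [ 533.  -440.7] mid [ 533.9 -432.6] hue 65.0
[ 524.80983439 -432.20827305   26.61032936] 4.476810631910384 [ 506.89955146 -386.63954659   -1.37430841] [ 507.47192226 -474.49676675   -0.80922178] [ 502.75047214 -430.69043876   12.14794688] [ 545.127238   -428.81709804   22.53858841]
```

View pics/w3.png

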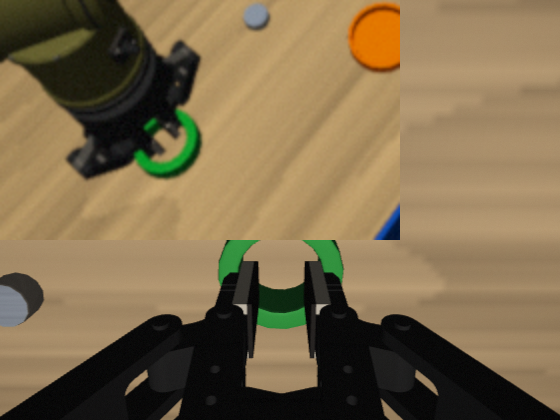

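Run:
```python
from h import *
s=cams.snapshot("wrist"); W=world(s); o=telemetry.get_obs();print(o["tcp_pos"],o['opening'])
hsv=cv2.cvtColor(s["color"],cv2.COLOR_RGB2HSV)
for v in (255,265,280,300,320):
    print(v,[(u,W[v,u].round().tolist()) for u in range(225,345,12)])
m=cv2.inRange(hsv,(50,120,50),(75,255,255))>0
p=W[m]; print('green',np.percentile(p,[2,50,98],axis=0).round(1))
d=(hsv[...,2]<70)&(hsv[...,1]<120)&~m&(W[...,2]<60); p=W[d]; print('dark',len(p),np.percentile(p,[1,5,50,98],axis=0).round(1)); print(s['t'],(-s['R'].T@s['t']).round())
```

```text
[ 524.73673714 -432.13020128   26.4965911 ] 0.1721421815757411
255 [(225, [533.0, -405.0, 23.0]), (237, [533.0, -411.0, 24.0]), (249, [522.0, -414.0, -0.0]), (261, [522.0, -420.0, -1.0]), (273, [522.0, -427.0, -0.0]), (285, [522.0, -433.0, -1.0]), (297, [522.0, -440.0, -0.0]), (309, [522.0, -446.0, -1.0]), (321, [533.0, -450.0, 22.0]), (333, [533.0, -455.0, 23.0])]
265 [(225, [528.0, -405.0, 23.0]), (237, [528.0, -410.0, 23.0]), (249, [516.0, -414.0, -1.0]), (261, [536.0, -423.0, 40.0]), (273, [536.0, -428.0, 39.0]), (285, [517.0, -433.0, 0.0]), (297, [536.0, -438.0, 40.0]), (309, [517.0, -446.0, -0.0]), (321, [523.0, -451.0, 13.0]), (333, [528.0, -455.0, 24.0])]
280 [(225, [520.0, -405.0, 24.0]), (237, [520.0, -410.0, 23.0]), (249, [531.0, -418.0, 44.0]), (261, [536.0, -423.0, 53.0]), (273, [536.0, -428.0, 53.0]), (285, [508.0, -433.0, 0.0]), (297, [536.0, -437.0, 52.0]), (309, [531.0, -442.0, 44.0]), (321, [518.0, -450.0, 19.0]), (333, [520.0, -456.0, 23.0])]
300 [(225, [495.0, -400.0, 0.0]), (237, [509.0, -410.0, 23.0]), (249, [532.0, -419.0, 61.0]), (261, [535.0, -424.0, 66.0]), (273, [536.0, -428.0, 67.0]), (285, [503.0, -433.0, 13.0]), (297, [536.0, -437.0, 67.0]), (309, [531.0, -441.0, 59.0]), (321, [531.0, -446.0, 59.0]), (333, [509.0, -456.0, 22.0])]
320 [(225, [532.0, -412.0, 72.0]), (237, [537.0, -418.0, 80.0]), (249, [537.0, -421.0, 80.0]), (261, [536.0, -425.0, 79.0]), (273, [530.0, -428.0, 69.0]), (285, [498.0, -433.0, 23.0]), (297, [537.0, -436.0, 80.0]), (309, [537.0, -440.0, 79.0]), (321, [537.0, -443.0, 80.0]), (333, [537.0, -447.0, 80.0])]
green [[ 497.8 -458.3   21.7]
 [ 535.4 -430.9   23.3]
 [ 551.1 -403.2   24.6]]
dark 2892 [[ 441.9 -446.6   -0.6]
 [ 497.  -444.9    2.1]
 [ 531.7 -423.1   43. ]
 [ 536.4 -288.1   59.4]]
[-432.55588703  520.66946946  345.06738631] [ 601. -431.  174.]
```

Wrist depth shows the pad tips at z≈38 with the reported TCP z at 26.5, although they should be 25 mm below it. The stated tool geometry does not hold, so I'll measure the tips open.

```bash
cat >> h.py <<'E'
def tips():
    s=cams.snapshot("wrist"); W=world(s); o=telemetry.get_obs(); p=o["tcp_pos"]
    hsv=cv2.cvtColor(s["color"],cv2.COLOR_RGB2HSV)
    m=(s["z_map"]>0)&(s["z_map"]<190)&(abs(W[...,0]-p[0]-11.5)<3)&(hsv[...,2]<120)&(abs(W[...,1]-p[1])<60)
    for sg in(1,-1):
        q=W[m&(sg*(W[...,1]-p[1])>0)]
        if len(q): k=q[q[:,2]<np.percentile(q[:,2],8)]; print('finger',sg,len(q),'low',q[:,2].min().round(1),k.mean(0).round(1))
    print('tcp',p.round(1),o['orientation'].round(3),'open',round(o['opening'],1),'F',o['wrist_force'].round(1))
    return s,W
E
python3 -m inch '[[[0,0,0,0,0,0,1],[0,0,0,0,0,0,1],[0,0,0,0,0,0,1],[0,0,0,0,0,0,1],[0,0,0,0,0,0,1]]]'
python3 - <<'E'
from h import *
s,W=tips(); cv2.imwrite("pics/w4.png",s["color"][...,::-1])
print([(v,u,W[v,u].round().tolist()) for v in (270,285,300) for u in (150,160,170,390,400,410)])
E
```

```text
t: 5.4
tcp_pos: [524.6, -432.1, 26.4]
orientation: [3.141, -0.002, 0.002]
wrist_force: [0.5, 0.8, 0.1]
opening: 72.6
finger 1 7432 low -1.9 [ 535.3 -393.4   50.7]
finger -1 7979 low 6.2 [ 535.4 -468.8   51.4]
tcp [ 524.5 -432.1   26.4] [ 3.141e+00 -2.000e-03  2.000e-03] open 79.5 F [-0.2 -0.3  0.2]
[(270, 150, [513.0, -360.0, -1.0]), (270, 160, [513.0, -365.0, -1.0]), (270, 170, [513.0, -371.0, -0.0]), (270, 390, [514.0, -490.0, -0.0]), (270, 400, [513.0, -495.0, -1.0]), (270, 410, [513.0, -501.0, -1.0]), (285, 150, [504.0, -359.0, -0.0]), (285, 160, [531.0, -383.0, 48.0]), (285, 170, [535.0, -390.0, 55.0]), (285, 390, [536.0, -471.0, 56.0]), (285, 400, [531.0, -478.0, 48.0]), (285, 410, [504.0, -502.0, -1.0]), (300, 150, [531.0, -383.0, 60.0]), (300, 160, [536.0, -390.0, 67.0]), (300, 170, [536.0, -393.0, 67.0]), (300, 390, [535.0, -468.0, 66.0]), (300, 400, [535.0, -472.0, 65.0]), (300, 410, [532.0, -478.0, 60.0])]
```

View pics/w4.png

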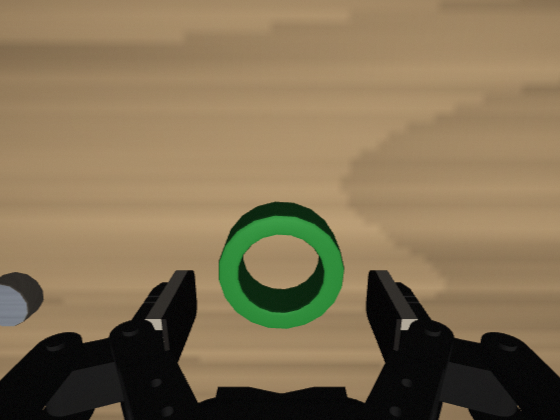

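Tips sit at z≈50 with TCP z 26.4 when nearly open: true tip z ≈ TCP z + 24 open, + 12 shut. For the roll I'll aim for a TCP z of about −12, watching the force.

```bash
python3 -m inch '[[[0,0,0,-1,0,15,1],[0,0,0,0,0,8,1],[0,0,0,0,0,0,1]]]'
python3 -c "
from h import *
tips()"
```

```text
t: 5.75
tcp_pos: [523.3, -432.0, 1.2]
orientation: [3.141, -0.002, 0.002]
wrist_force: [0.0, 0.4, -0.3]
opening: 85.2
finger 1 6321 low -0.9 [ 533.9 -387.4   30.2]
finger -1 6607 low 4.3 [ 534.2 -473.7   29.6]
tcp [ 523.3 -432.     1.5] [ 3.141e+00 -1.000e-03  2.000e-03] open 85.5 F [-0.4  0.2  0.3]
```

```bash
python3 -m inch '[[[0,0,0,0,0,8,1],[0,0,0,0,0,5,1],[0,0,0,0,0,0,1]]]';python3 -m inch '[[[0,0,0,0,0,0,-1],[0,0,0,0,0,0,-1],[0,0,0,0,0,0,-1],[0,0,0,0,0,0,-1]]]'
```

```text
t: 6.1
tcp_pos: [523.3, -432.0, -12.8]
orientation: [3.141, -0.001, 0.002]
wrist_force: [0.0, -0.1, -0.0]
opening: 85.5
t: 6.5
tcp_pos: [525.5, -433.5, -8.1]
orientation: [3.138, -0.006, 0.002]
wrist_force: [-0.2, 0.1, -0.6]
opening: 58.5
```

Gripped at 58.5 mm. Lift and check.

```bash
python3 -m inch '[[[0,0,0,0,0,-10,-1],[0,0,0,0,0,-30,-1],[0,0,0,0,0,-40,-1],[0,0,0,0,0,-30,-1],[0,0,0,0,0,0,-1]]]'
python3 -c "
from h import *
s,W=tips()
m=cv2.inRange(cv2.cvtColor(s['color'],cv2.COLOR_RGB2HSV),(50,120,50),(75,255,255))>0
p=W[m&(s['z_map']>0)]; print('green',np.percentile(p,[2,50,98],axis=0).round(1)); cv2.imwrite('pics/w5.png',s['color'][...,::-1])"
```

```text
t: 7.0
tcp_pos: [523.8, -432.3, 105.4]
orientation: [3.141, -0.002, 0.002]
wrist_force: [0.7, -0.9, -0.6]
opening: 58.6
finger 1 9306 low 116.5 [ 534.3 -399.6  132.7]
finger -1 9463 low 115.9 [ 534.4 -462.9  132.1]
tcp [ 522.8 -431.5  103.4] [-3.141e+00  0.000e+00  2.000e-03] open 59.0 F [-0.1  0.  -0.2]
green [[ 495.6 -458.5  137.1]
 [ 526.6 -431.1  138.6]
 [ 550.4 -403.8  139.7]]
```

Held: roll top at 138.5, so its underside = TCP z + 11, centred on the TCP. Now travel to the green spindle at (512.5, 433).

```bash
python3 -m inch '[[[0,0,0,0,-20,0,-1],[0,0,0,0,-40,0,-1],[0,0,0,0,-48,0,-1],[0,0,0,0,-48,0,-1],[0,0,0,0,-48,0,-1]]]'; python3 -m inch '[[[0,0,0,0,-48,0,-1],[0,0,0,0,-48,0,-1],[0,0,0,0,-48,0,-1],[0,0,0,0,-48,0,-1],[0,0,0,0,-48,0,-1]]]'
```

```text
t: 7.55
tcp_pos: [516.9, -231.6, 97.9]
orientation: [3.137, 0.007, -0.014]
wrist_force: [0.0, 1.0, -1.5]
opening: 58.7
t: 8.05
tcp_pos: [514.3, 17.9, 91.8]
orientation: [3.138, 0.018, -0.016]
wrist_force: [1.5, -0.2, -0.9]
opening: 59.1
```

```bash
python3 -m inch '[[[0,0,0,0,-48,0,-1],[0,0,0,0,-48,0,-1],[0,0,0,0,-48,0,-1],[0,0,0,0,-48,0,-1],[0,0,0,0,-48,0,-1]]]'; python3 -m inch '[[[0,0,0,0,-40,0,-1],[0,0,0,0,-20,0,-1],[0,0,0,0,-10,0,-1],[0,0,0,0,0,0,-1]]]'
```

```text
t: 8.55
tcp_pos: [512.0, 266.3, 84.8]
orientation: [3.132, 0.029, -0.016]
wrist_force: [1.5, 0.5, -1.1]
opening: 58.5
t: 8.95
tcp_pos: [506.2, 348.8, 78.8]
orientation: [3.134, 0.036, -0.001]
wrist_force: [-0.7, -0.7, -0.6]
opening: 58.9
```

```bash
python3 -m inch '[[[0.007,0.036,0,3,-25,-10,-1],[0,0,0,2,-35,0,-1],[0,0,0,0,-20,0,-1],[0,0,0,0,-5,0,-1],[0,0,0,0,0,0,-1]]]'
python3 - <<'E'
from h import *
s,W=tips()
m=cv2.inRange(cv2.cvtColor(s['color'],cv2.COLOR_RGB2HSV),(50,120,50),(75,255,255))>0
g=m&(W[...,2]>60);p=W[g]; print('roll',np.percentile(p,[2,50,98],axis=0).round(1))
cv2.imwrite('pics/w5.png',s['color'][...,::-1])
blobs('top','g',x=(400,600),y=(330,520));blobs('scene','g',x=(400,600),y=(330,520))
E
```

```text
t: 9.45
tcp_pos: [514.1, 420.8, 85.1]
orientation: [3.126, 0.004, -0.016]
wrist_force: [-0.2, -0.3, -0.6]
opening: 58.5
finger 1 8745 low 95.6 [525.5 453.7 111.3]
finger -1 9383 low 97.4 [524.8 390.6 112.9]
tcp [514.3 419.9  85.2] [ 3.125  0.004 -0.016] open 58.5 F [ 0.5  0.1 -1.2]
roll [[486.4 395.1 116.6]
 [517.9 422.7 118.3]
 [541.6 449.5 119.7]]
top g px [111. 218.] n 718 h 122.7 circ 510.2 398.8 r 47.2 mean [494.9 406.6] mid [503.2 399.8] hue 65.0
scene g px [378.  92.] n 92 h 122.1 circ 522.6 420.9 r 28.2 mean [531.1 423.2] mid [529.2 421.8] hue 66.0
scene g px [368. 120.] n 418 h 9.2 circ 514.3 434.0 r 49.6 mean [515.2 431.3] mid [513.7 435.2] hue 66.0
```

View pics/w5.png

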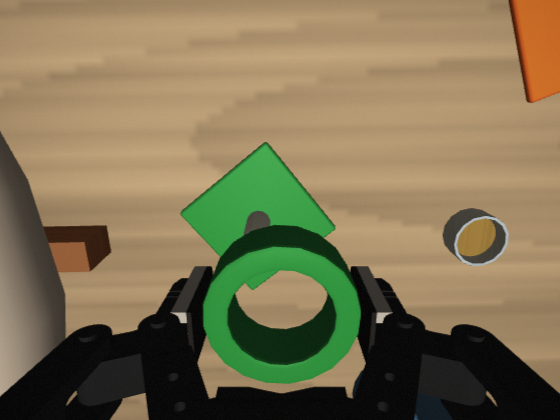

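Roll (282,303) is held level. The plate centre is near (258,215), ahead and left, with a pale club at the left edge (col <65) and a small grey cup on the right. I'll measure the plate, the post and the club.

Run:
```python
from h import *
s,W=tips()
hsv=cv2.cvtColor(s['color'],cv2.COLOR_RGB2HSV)
for n,uv in {'left':(213,180),'far':(143,265),'right':(228,335),'post':(215,257)}.items():
    v,u=uv; print(n,W[v,u].round(1),ray(s,u,v,6 if n!='post' else 46).round(1))
for v in (150,200,250,300,350,400): print(v,[W[v,u].round().tolist() for u in (2,20,40,55)])
t=cams.snapshot('top'); Wt=world(t)
for v in (180,200,216,230,250): print('top',v,[Wt[v,u].round().tolist() for u in (36,46,54,60)])
```

```text
finger 1 9067 low 96.1 [525.8 452.7 111.9]
finger -1 9298 low 97.0 [525.1 389.5 113.2]
tcp [514.5 420.2  85.6] [ 3.126  0.004 -0.017] open 58.9 F [-0.  -0.4 -0.2]
left [519.8 487.    5.7] [519.9 486.9   6. ]
far [564.6 429.1   3.7] [564.9 429.    6. ]
right [504.4 382.1  -0.8] [507.  383.2   6. ]
post [520.1 435.3  14.4] [530.5 433.3  46. ]
150 [[569.0, 559.0, 52.0], [563.0, 587.0, -0.0], [562.0, 575.0, -1.0], [562.0, 566.0, -2.0]]
200 [[548.0, 553.0, 67.0], [544.0, 553.0, 56.0], [529.0, 582.0, -0.0], [529.0, 572.0, -1.0]]
250 [[524.0, 554.0, 73.0], [521.0, 552.0, 66.0], [515.0, 552.0, 52.0], [505.0, 559.0, 30.0]]
300 [[502.0, 554.0, 81.0], [497.0, 552.0, 74.0], [492.0, 549.0, 65.0], [485.0, 549.0, 54.0]]
350 [[476.0, 558.0, 85.0], [472.0, 554.0, 79.0], [465.0, 551.0, 70.0], [528.0, 482.0, 152.0]]
400 [[529.0, 484.0, 169.0], [528.0, 480.0, 169.0], [528.0, 476.0, 168.0], [527.0, 474.0, 167.0]]
top 180 [[512.0, 371.0, 409.0], [524.0, 389.0, 357.0], [529.0, 390.0, 333.0], [534.0, 393.0, 311.0]]
top 200 [[489.0, 397.0, 365.0], [493.0, 394.0, 344.0], [496.0, 391.0, 327.0], [499.0, 389.0, 312.0]]
top 216 [[496.0, 566.0, 98.0], [498.0, 553.0, 83.0], [477.0, 427.0, 262.0], [476.0, 414.0, 264.0]]
top 230 [[464.0, 566.0, 93.0], [466.0, 552.0, 78.0], [468.0, 547.0, 56.0], [473.0, 564.0, 3.0]]
top 250 [[420.0, 567.0, 85.0], [421.0, 556.0, 65.0], [423.0, 574.0, 3.0], [423.0, 559.0, 2.0]]
```

Plate and post centre (513, 434.5), agreeing with the earlier views; club edge at y≈548, which is clear. Align at height, then lower.

```bash
python3 -m inch '[[[0.015,0,-0.017,-1,-12,0,-1],[0,0,0,0,0,15,-1],[0,0,0,0,0,15,-1],[0,0,0,0,0,0,-1]]]'
python3 - <<'E'
from h import *
s,W=tips()
m=cv2.inRange(cv2.cvtColor(s['color'],cv2.COLOR_RGB2HSV),(50,120,50),(75,255,255))>0
g=m&(W[...,2]>50);p=W[g]; print('roll',np.percentile(p,[2,50,98],axis=0).round(1))
E
```

```text
t: 10.1
tcp_pos: [513.6, 432.2, 53.1]
orientation: [-3.141, 0.004, 0.0]
wrist_force: [0.2, 0.2, -1.0]
opening: 58.9
finger 1 8919 low 64.5 [524.7 464.7  80. ]
finger -1 9336 low 63.8 [524.7 401.7  80.2]
tcp [514.1 432.3  53.8] [-3.14e+00  3.00e-03  0.00e+00] open 58.8 F [ 0.6 -0.3 -1.2]
roll [[485.8 405.9  84.4]
 [517.6 433.   86.2]
 [541.2 460.3  87.5]]
```

```bash
python3 -m inch '[[[0,0,0,0,-1,15,-1],[0,0,0,0,0,15,-1],[0,0,0,0,0,12,-1],[0,0,0,0,0,6,-1],[0,0,0,0,0,0,-1]]]'
python3 - <<'E'
from h import *
s,W=tips()
m=cv2.inRange(cv2.cvtColor(s['color'],cv2.COLOR_RGB2HSV),(50,120,50),(75,255,255))>0
g=m&(W[...,2]>15);p=W[g]; print('roll',np.percentile(p,[2,50,98],axis=0).round(1))
E
```

```text
t: 10.65
tcp_pos: [513.7, 432.9, 0.5]
orientation: [3.142, 0.004, 0.0]
wrist_force: [-0.1, 0.8, -0.4]
opening: 59.2
finger 1 9128 low -1.6 [524.7 466.8  24. ]
finger -1 9467 low 2.2 [524.8 402.1  25.5]
tcp [513.8 433.    0.9] [-3.141  0.004  0.   ] open 58.7 F [-0.9 -0.2 -1. ]
roll [[485.9 406.6  32.1]
 [517.3 433.8  33.7]
 [541.  461.1  35. ]]
```

```bash
python3 -m inch '[[[0,0,0,0,0,3,-1],[0,0,0,0,0,0,-1],[0,0,0,0,0,0,1],[0,0,0,0,0,0,1],[0,0,0,0,0,0,1]]]';python3 -m inch '[[[0,0,0,0,0,-20,1],[0,0,0,0,0,-40,1],[0,0,0,0,0,-45,1],[0,0,0,0,0,-20,1],[0,0,0,0,0,0,1]]]'
python3 - <<'E'
from h import *
s,W=tips()
m=cv2.inRange(cv2.cvtColor(s['color'],cv2.COLOR_RGB2HSV),(50,120,50),(75,255,255))>0
g=m&(W[...,2]>15);p=W[g]; print('roll',np.percentile(p,[2,50,98],axis=0).round(1))
E
```

```text
t: 11.2
tcp_pos: [515.5, 434.1, 0.0]
orientation: [-3.139, 0.0, -0.0]
wrist_force: [1.0, 0.4, 0.4]
opening: 85.4
t: 11.7
tcp_pos: [515.5, 433.6, 129.4]
orientation: [-3.139, 0.001, -0.0]
wrist_force: [0.7, 0.7, -0.1]
opening: 85.0
finger 1 6391 low 148.6 [526.1 479.7 159.8]
finger -1 6610 low 148.3 [526.1 389.3 159.8]
tcp [515.  433.3 128.1] [-3.14e+00  2.00e-03 -0.00e+00] open 85.6 F [ 0.6 -0.1 -0.2]
roll [[486.5 407.   27.3]
 [516.7 434.2  29.3]
 [542.2 462.   30.9]]
```

Roll top at 29.3 over the post, so it's seated. Next the orange roll at (657.5, −8).

```bash
python3 -m inch '[[[0,0,0,7,22,0,1],[0,0,0,14,43,0,1],[0,0,0,15,45,0,1],[0,0,0,15,45,0,1],[0,0,0,15,45,0,1]]]'; python3 -m inch '[[[0,0,0,15,45,0,1],[0,0,0,15,45,0,1],[0,0,0,15,45,0,1],[0,0,0,12,40,0,1],[0,0,0,8,25,0,1]]]'; python3 -m inch '[[[0,0,0,3,10,0,1],[0,0,0,0,0,0,1]]]'
```

```text
t: 12.25
tcp_pos: [574.8, 239.4, 118.4]
orientation: [-3.135, 0.014, 0.02]
wrist_force: [0.3, 0.5, -0.6]
opening: 85.7
t: 12.75
tcp_pos: [640.5, 26.7, 106.7]
orientation: [-3.14, 0.028, 0.016]
wrist_force: [0.1, 0.2, 0.6]
opening: 85.4
t: 12.95
tcp_pos: [642.5, 10.1, 103.4]
orientation: [3.139, 0.032, 0.008]
wrist_force: [-0.2, 0.4, 0.9]
opening: 85.6
```

```bash
python3 -m inch '[[[0,0.032,0.008,13,18,10,1],[0,0,0,0,0,30,1],[0,0,0,0,0,25,1],[0,0,0,0,0,10,1],[0,0,0,0,0,0,1]]]'
python3 - <<'E'
from h import *
s,W=tips()
m=cv2.inRange(cv2.cvtColor(s['color'],cv2.COLOR_RGB2HSV),(7,190,50),(20,255,255))>0
p=W[m&(W[...,2]>18)&(W[...,0]<700)]; print('roll',np.percentile(p,[2,50,98],axis=0).round(1))
cv2.imwrite('pics/w6.png',s['color'][...,::-1])
E
```

```text
t: 13.45
tcp_pos: [652.9, 6.1, 23.3]
orientation: [-3.134, 0.004, 0.012]
wrist_force: [-0.3, 0.3, 0.1]
opening: 85.1
finger 1 6191 low -1.1 [663.4  51.1  52.4]
finger -1 6355 low 3.9 [664.2 -37.8  51.9]
tcp [653.3   6.4  24. ] [-3.134e+00  3.000e-03  1.200e-02] open 85.4 F [-0.1  0.9 -0.1]
roll [[631.4 -32.9  18.9]
 [660.6  -6.2  23.1]
 [686.7  21.   24.4]]
```

View pics/w6.png

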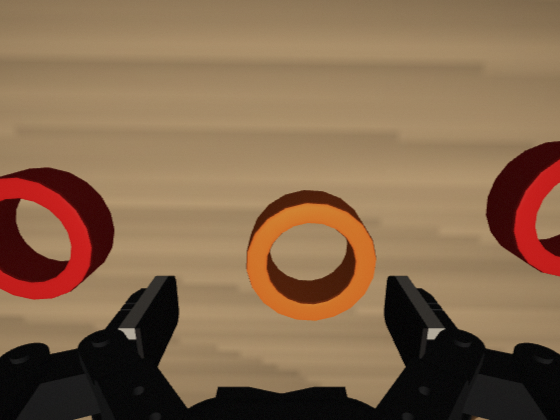

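Orange roll at (311,258), right of the jaws' midline (281); measured at (659,−7). The red look-alikes at the sides are clear of the fingers. Shift, then descend.

```bash
python3 -m inch '[[[0,0,0.012,6,13,0,1],[0,0,0,0,0,0,1],[0,0,0,0,0,15,1],[0,0,0,0,0,0,1]]]'
python3 - <<'E'
from h import *
s,W=tips()
m=cv2.inRange(cv2.cvtColor(s['color'],cv2.COLOR_RGB2HSV),(7,190,50),(20,255,255))>0
p=W[m&(W[...,2]>18)&(W[...,0]<700)]; print('roll',np.percentile(p,[2,50,98],axis=0).round(1))
E
```

```text
t: 13.9
tcp_pos: [662.8, -6.4, 11.7]
orientation: [-3.133, -0.004, 0.0]
wrist_force: [-1.3, -0.6, 0.2]
opening: 85.4
finger 1 6002 low -1.0 [673.9  35.   35.1]
finger -1 5983 low 4.1 [673.9 -47.4  36.3]
tcp [663.8  -6.2  12.8] [-3.133 -0.006  0.   ] open 85.5 F [0.  0.9 1.3]
roll [[631.5 -33.   18.7]
 [660.8  -6.1  23.1]
 [686.9  20.7  24.4]]
```

```bash
python3 -m inch '[[[-0.008,-0.005,0,-4,0,14,1],[0,0,0,0,0,10,1],[0,0,0,0,0,0,1]]]'; python3 -m inch '[[[0,0,0,0,0,0,-1],[0,0,0,0,0,0,-1],[0,0,0,0,0,0,-1],[0,0,0,0,0,0,-1],[0,0,0,0,0,0,-1]]]'
```

```text
t: 14.25
tcp_pos: [659.6, -5.8, -13.1]
orientation: [-3.142, -0.001, 0.0]
wrist_force: [-0.6, 0.1, -1.0]
opening: 85.3
t: 14.75
tcp_pos: [663.1, -6.0, -7.6]
orientation: [3.141, -0.007, 0.0]
wrist_force: [0.0, 0.5, 0.3]
opening: 58.0
```

```bash
python3 -m inch '[[[0,0,0,0,0,-15,-1],[0,0,0,0,0,-40,-1],[0,-0.007,0,0,0,-40,-1],[0,0,0,-2,-20,-10,-1],[0,0,0,-5,-40,0,-1]]]';python3 -m inch '[[[0,0,0,-5,-45,0,-1],[0,0,0,-5,-45,0,-1],[0,0,0,-5,-40,0,-1],[0,0,0,-4,-25,0,-1],[0,0,0,0,0,0,-1]]]'
python3 - <<'E'
from h import *
s,W=tips()
m=cv2.inRange(cv2.cvtColor(s['color'],cv2.COLOR_RGB2HSV),(7,190,50),(20,255,255))>0
p=W[m&(W[...,2]>60)]; print('roll',np.percentile(p,[2,50,98],axis=0).round(1))
p=W[m&(abs(W[...,2]-6)<3)]; print('plate',np.percentile(p,[1,50,99],axis=0).round(1))
cv2.imwrite('pics/w7.png',s['color'][...,::-1])
E
```

```text
t: 15.25
tcp_pos: [655.0, 45.2, 102.5]
orientation: [3.134, 0.002, -0.012]
wrist_force: [0.5, 0.1, -0.9]
opening: 57.7
t: 15.75
tcp_pos: [636.2, 214.5, 106.8]
orientation: [-3.141, -0.002, -0.006]
wrist_force: [0.1, 0.7, -0.9]
opening: 58.0
finger 1 8330 low 118.8 [647.5 246.5 132.5]
finger -1 9262 low 118.9 [647.1 184.3 133.7]
tcp [636.8 211.9 106.8] [ 3.14e+00 -2.00e-03 -8.00e-03] open 58.1 F [ 0.2  0.6 -0.1]
roll [[607.9 189.1 119.4]
 [633.6 215.3 139.3]
 [663.1 242.  141. ]]
plate [[600.  203.4   3.7]
 [646.5 246.8   5.4]
 [678.7 286.5   6.9]]
```

View pics/w7.png

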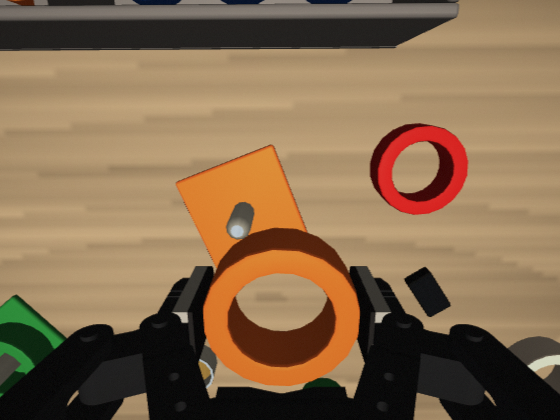

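Roll is held at (282,305). Post top is at (238,231) and its base at about (248,207). The right side holds only a red roll and a small black block.

Run:
```python
from h import *
s,W=tips()
print(ray(s,238,230,46).round(1),ray(s,248,206,6).round(1),W[230,238],W[215,242])
```

```text
finger 1 7993 low 118.2 [648.2 243.7 132.1]
finger -1 9032 low 118.8 [647.6 181.7 133.8]
tcp [637.6 208.5 106.8] [ 3.138e+00 -2.000e-03 -1.100e-02] open 57.8 F [-0.5  0.8 -0.6]
[636.2 239.8  46. ] [640. 237.   6.] [635.85964993 239.96415706  45.08802008] [640.9667911  238.79776236  30.38300283]
```

```bash
python3 -m inch '[[[0,0,-0.01,0,-29,0,-1],[0,0,0,0,0,15,-1],[0,0,0,0,0,15,-1],[0,0,0,0,0,10,-1],[0,0,0,0,0,0,-1]]]'
python3 - <<'E'
from h import *
s,W=tips()
m=cv2.inRange(cv2.cvtColor(s['color'],cv2.COLOR_RGB2HSV),(7,190,50),(20,255,255))>0
p=W[m&(W[...,2]>60)]; print('roll',np.percentile(p,[2,50,98],axis=0).round(1))
E
```

```text
t: 16.35
tcp_pos: [641.2, 225.1, 65.8]
orientation: [3.13, -0.005, -0.014]
wrist_force: [-0.1, 0.1, -0.9]
opening: 58.1
finger 1 8858 low 77.9 [652.5 257.5  92. ]
finger -1 9053 low 78.5 [651.8 195.2  93. ]
tcp [641.6 225.2  66.5] [ 3.13  -0.006 -0.014] open 58.2 F [-0.3  0.4  0.2]
roll [[612.9 200.1  78.3]
 [638.7 226.8  98.3]
 [668.  253.2 100. ]]
```

```bash
python3 -m inch '[[[0.011,-0.005,-0.013,-5,-14,0,-1],[0,0,0,0,0,0,-1],[0,0,0,0,0,8,-1],[0,0,0,0,0,0,-1]]]'
python3 - <<'E'
from h import *
s,W=tips()
m=cv2.inRange(cv2.cvtColor(s['color'],cv2.COLOR_RGB2HSV),(7,190,50),(20,255,255))>0
p=W[m&(W[...,2]>50)]; print('roll',np.percentile(p,[2,50,98],axis=0).round(1))
E
```

```text
t: 16.8
tcp_pos: [637.5, 240.2, 59.3]
orientation: [-3.14, -0.002, -0.001]
wrist_force: [-0.9, 0.6, -0.6]
opening: 57.9
finger 1 8706 low 70.4 [648.7 272.2  85.5]
finger -1 9122 low 71.8 [648.6 210.1  86.3]
tcp [638.3 240.1  60. ] [-3.14e+00 -4.00e-03 -1.00e-03] open 57.6 F [0.4 0.5 0.2]
roll [[609.1 214.7  71.7]
 [635.3 240.9  91.8]
 [664.4 267.7  93.5]]
```

```bash
python3 -m inch '[[[0,0,0,-2,1,15,-1],[0,0,0,0,0,15,-1],[0,0,0,0,0,15,-1],[0,0,0,0,0,10,-1],[0,0,0,0,0,0,-1]]]'
python3 - <<'E'
from h import *
s,W=tips()
m=cv2.inRange(cv2.cvtColor(s['color'],cv2.COLOR_RGB2HSV),(7,190,50),(20,255,255))>0
p=W[m&(W[...,2]>20)]; print('roll',np.percentile(p,[2,50,98],axis=0).round(1))
E
```

```text
t: 17.35
tcp_pos: [635.8, 238.4, -0.9]
orientation: [-3.141, -0.002, -0.001]
wrist_force: [-0.3, 0.2, -0.9]
opening: 58.1
finger 1 9007 low 10.5 [646.8 270.4  25.6]
finger -1 9255 low 10.2 [646.6 208.2  25.8]
tcp [ 6.360e+02  2.384e+02 -4.000e-01] [-3.141e+00 -3.000e-03 -1.000e-03] open 57.9 F [ 0.2 -1.  -1. ]
roll [[607.  212.6  21.1]
 [635.9 239.1  31.8]
 [662.6 266.2  33.3]]
```

Roll top at about 32 (seated is 30), so lower 2 mm and release. Then on to the green knob at (460.5, 178).

```bash
python3 -m inch '[[[0,0,0,0,0,2,-1],[0,0,0,0,0,0,-1],[0,0,0,0,0,0,1],[0,0,0,0,0,0,1],[0,0,0,0,0,0,1]]]';python3 -m inch '[[[0,0,0,0,0,-20,1],[0,0,0,0,0,-40,1],[0,0,0,0,0,-45,1],[0,0,0,0,0,-20,1],[0,0,0,0,0,0,1]]]'
python3 - <<'E'
from h import *
s,W=tips()
m=cv2.inRange(cv2.cvtColor(s['color'],cv2.COLOR_RGB2HSV),(7,190,50),(20,255,255))>0
p=W[m&(W[...,2]>18)&(W[...,0]<720)]; print('roll',np.percentile(p,[2,50,98],axis=0).round(1))
E
```

```text
t: 17.9
tcp_pos: [638.0, 239.0, -0.4]
orientation: [-3.139, -0.007, -0.001]
wrist_force: [0.8, 0.4, -0.3]
opening: 85.5
t: 18.4
tcp_pos: [637.1, 238.7, 129.1]
orientation: [-3.139, -0.007, -0.001]
wrist_force: [-0.0, -0.1, -0.2]
opening: 85.6
finger 1 6342 low 148.5 [647.5 284.7 159.7]
finger -1 6486 low 148.2 [647.4 194.3 159.6]
tcp [636.5 238.5 127.8] [-3.14e+00 -5.00e-03 -1.00e-03] open 85.4 F [-0.9  0.2 -0.3]
roll [[607.7 212.3  19.5]
 [635.9 239.5  29.1]
 [663.7 266.7  30.7]]
```

```bash
python3 -m inch '[[[0,0,0,-20,7,0,1],[0,0,0,-40,14,0,1],[0,0,0,-45,15,0,1],[0,0,0,-40,14,0,1],[0,0,0,-25,8,0,1]]]'; python3 -m inch '[[[0,0,0,-5,2,0,1],[0,0,0,0,0,0,1]]]'
python3 - <<'E'
from h import *
s,W=tips()
m=cv2.inRange(cv2.cvtColor(s['color'],cv2.COLOR_RGB2HSV),(50,120,50),(75,255,255))>0
p=W[m&(W[...,2]>45)&(W[...,2]<56)]; print('knob top',len(p),np.percentile(p,[2,50,98],axis=0).round(1))
cv2.imwrite('pics/w8.png',s['color'][...,::-1])
E
```

```text
t: 18.95
tcp_pos: [460.3, 178.5, 120.2]
orientation: [3.141, -0.002, -0.0]
wrist_force: [-0.1, 0.4, -0.1]
opening: 85.7
t: 19.15
tcp_pos: [449.3, 174.3, 118.3]
orientation: [3.137, 0.007, 0.0]
wrist_force: [-0.1, 0.2, 0.4]
opening: 85.6
finger 1 6265 low 137.8 [460.3 220.8 148.9]
finger -1 6476 low 137.5 [460.3 130.  149.5]
tcp [449.9 174.5 118.2] [3.137 0.007 0.   ] open 85.4 F [-0.4  0.8 -0. ]
knob top 842 [[450.  168.9  48. ]
 [463.  180.4  49.4]
 [473.6 192.4  50.7]]
```

View pics/w8.png

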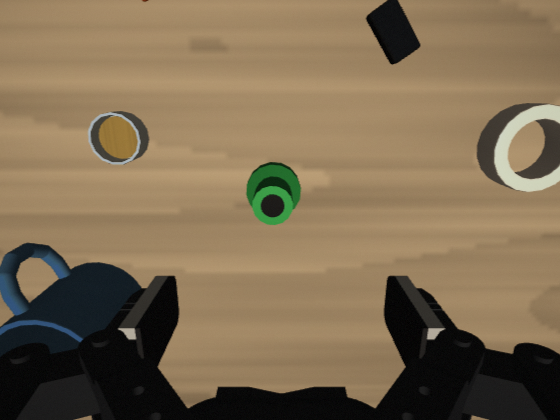

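Knob top at (272,206), measured at (462,180.5,50). The mug is lower left, well clear of the finger; white roll on the right. Align and descend to TCP z≈13 (tips ≈27 on the neck).

```bash
python3 -m inch '[[[0.005,0.007,0,12,-6,0,1],[0,0,0,0,0,25,1],[0,0,0,0,0,30,1],[0,0,0,0,0,10,1],[0,0,0,0,0,0,1]]]'
python3 - <<'E'
from h import *
s,W=tips()
m=cv2.inRange(cv2.cvtColor(s['color'],cv2.COLOR_RGB2HSV),(50,120,50),(75,255,255))>0
p=W[m&(W[...,2]>45)&(W[...,2]<56)]; print('knob top',len(p),np.percentile(p,[2,50,98],axis=0).round(1))
E
```

```text
t: 19.7
tcp_pos: [473.0, 184.9, 49.8]
orientation: [-3.136, -0.013, -0.0]
wrist_force: [0.5, -0.7, 0.0]
opening: 85.4
finger 1 5997 low 70.5 [483.4 231.1  81. ]
finger -1 6050 low 70.0 [483.4 140.2  80.4]
tcp [473.2 185.   50.4] [-3.136 -0.014 -0.   ] open 85.7 F [ 1.  -0.   0.4]
knob top 1411 [[450.  169.1  48.1]
 [463.  180.5  49.4]
 [473.7 192.2  50.6]]
```

```bash
python3 -m inch '[[[-0.005,-0.014,0,-9,4,0,1],[0,0,0,0,0,0,1],[0,0,0,0,0,20,1],[0,0,0,0,0,10,1],[0,0,0,0,0,0,1]]]'
```

```text
t: 20.25
tcp_pos: [466.5, 181.7, 23.6]
orientation: [-3.138, -0.005, -0.001]
wrist_force: [-1.2, 1.0, -0.2]
opening: 85.6
```

```bash
python3 -m inch '[[[-0.003,-0.005,0,-4,1,11,1],[0,0,0,0,0,0,-1],[0,0,0,0,0,0,-1],[0,0,0,0,0,0,-1],[0,0,0,0,0,0,-1]]]';python3 -m inch '[[[0,0,0,0,0,0,-1],[0,0,0,0,0,0,-1],[0,0,0,0,0,0,-1]]]'
```

```text
t: 20.75
tcp_pos: [463.0, 180.9, 13.4]
orientation: [-3.141, -0.002, -0.001]
wrist_force: [-0.8, -0.0, 13.6]
opening: 28.3
t: 21.05
tcp_pos: [463.4, 181.0, 15.2]
orientation: [-3.14, -0.004, -0.001]
wrist_force: [-0.2, -0.1, -1.2]
opening: 24.5
```

```bash
python3 -m inch '[[[0,0,0,0,0,-10,-1],[0,0,0,0,0,-30,-1],[0,0,0,0,0,-30,-1],[0,0,0,0,20,0,-1],[0,0,0,0,40,0,-1]]]'; python3 -m inch '[[[0,0,0,2,45,0,-1],[0,0,0,2,48,0,-1],[0,0,0,2,48,0,-1],[0,0,0,2,48,0,-1],[0,0,0,2,40,0,-1]]]'; python3 -m inch '[[[0,0,0,0,25,0,-1],[0,0,0,0,10,0,-1],[0,0,0,0,0,0,-1],[0,0,0,0,0,0,-1]]]'
python3 - <<'E'
from h import *
s,W=tips()
cv2.imwrite('pics/w9.png',s['color'][...,::-1])
m=cv2.inRange(cv2.cvtColor(s['color'],cv2.COLOR_RGB2HSV),(50,120,50),(75,255,255))>0
p=W[m&(W[...,2]<30)]; print('cup',len(p),np.percentile(p,[1,50,99],axis=0).round(1))
p=W[m&(W[...,2]>35)]; print('knob',len(p),np.percentile(p,[1,50,99],axis=0).round(1))
E
```

```text
t: 21.55
tcp_pos: [464.0, 126.8, 89.2]
orientation: [-3.135, -0.006, 0.01]
wrist_force: [1.3, -0.4, -0.7]
opening: 24.0
t: 22.05
tcp_pos: [478.0, -108.2, 90.9]
orientation: [-3.134, -0.011, 0.017]
wrist_force: [0.5, 0.0, -1.0]
opening: 24.5
t: 22.45
tcp_pos: [477.7, -151.5, 92.3]
orientation: [-3.139, -0.012, 0.006]
wrist_force: [0.2, 1.5, -0.4]
opening: 24.9
finger 1 11250 low 77.5 [ 489.1 -141.9   98.6]
finger -1 11256 low 79.0 [ 488.9 -159.7   99.4]
tcp [ 477.8 -151.1   92.3] [-3.139 -0.012  0.007] open 24.8 F [-0.  -0.  -0.6]
cup 5003 [[ 447.7 -195.7    1.9]
 [ 479.4 -169.1    3.6]
 [ 504.5 -130.6   16.3]]
knob 3924 [[ 464.1 -166.1   81.2]
 [ 485.  -150.6  126.4]
 [ 496.2 -135.4  130. ]]
```

View pics/w9.png

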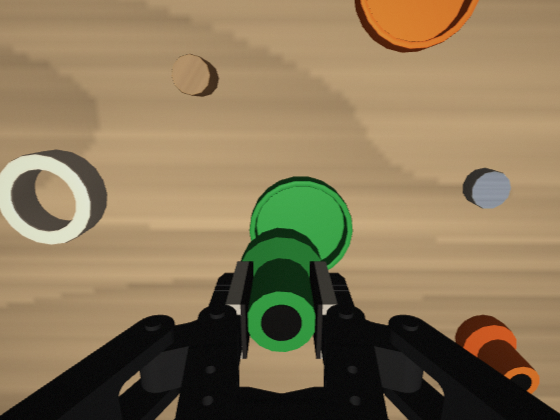

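Knob held upright, top ≈129 so underside ≈ TCP z − 13. The cup is at (300,225), ahead and right: centre (471.5,−164). Align and lower.

```bash
python3 -m inch '[[[0,-0.012,0.006,-5,13,0,-1],[0,0,0,0,0,0,-1],[0,0,0,0,0,20,-1],[0,0,0,0,0,15,-1],[0,0,0,0,0,0,-1]]]'
python3 - <<'E'
from h import *
s,W=tips()
m=cv2.inRange(cv2.cvtColor(s['color'],cv2.COLOR_RGB2HSV),(50,120,50),(75,255,255))>0
p=W[m&(W[...,2]<22)]; print('cup',len(p),np.percentile(p,[1,50,99],axis=0).round(1))
p=W[m&(W[...,2]>30)]; print('knob',len(p),np.percentile(p,[1,50,99],axis=0).round(1))
E
```

```text
t: 23.0
tcp_pos: [474.0, -159.0, 56.9]
orientation: [-3.136, -0.0, 0.01]
wrist_force: [-0.4, 0.4, -0.8]
opening: 24.5
finger 1 11589 low 41.2 [ 485.6 -149.8   62.7]
finger -1 11498 low 43.4 [ 485.5 -167.5   64. ]
tcp [ 474.3 -159.1   57.5] [-3.136e+00 -1.000e-03  1.000e-02] open 24.3 F [ 0.7  0.6 -0.3]
cup 5482 [[ 455.5 -196.     1.9]
 [ 482.8 -167.7    3.7]
 [ 504.7 -130.3   16.3]]
knob 3934 [[ 460.9 -174.    45.5]
 [ 481.5 -158.1   91. ]
 [ 492.5 -142.6   93.8]]
```

```bash
python3 -m inch '[[[-0.005,0,0.01,-2,6,0,-1],[0,0,0,0,0,15,-1],[0,0,0,0,0,15,-1],[0,0,0,0,0,6,-1],[0,0,0,0,0,0,-1]]]'
python3 - <<'E'
from h import *
s,W=tips()
m=cv2.inRange(cv2.cvtColor(s['color'],cv2.COLOR_RGB2HSV),(50,120,50),(75,255,255))>0
p=W[m&(W[...,2]>30)]; print('knob',len(p),np.percentile(p,[1,50,99],axis=0).round(1))
E
```

```text
t: 23.55
tcp_pos: [474.4, -166.6, 24.0]
orientation: [3.139, -0.006, -0.001]
wrist_force: [-0.8, -0.8, -1.0]
opening: 24.8
finger 1 11675 low -1.1 [ 485.9 -156.5   29.2]
finger -1 11111 low 2.8 [ 485.7 -175.3   31.1]
tcp [ 474.6 -166.7   24.4] [ 3.139e+00 -7.000e-03 -1.000e-03] open 24.3 F [ 0.1 -0.5 -0.7]
knob 2506 [[ 460.6 -177.8   30.1]
 [ 476.2 -165.4   58.7]
 [ 550.  -153.4  171.9]]
```

```bash
python3 -m inch '[[[0,-0.006,0,-2,0,5,-1],[0,0,0,0,0,2,-1],[0,0,0,0,0,0,-1]]]'
python3 - <<'E'
from h import *
s,W=tips()
m=cv2.inRange(cv2.cvtColor(s['color'],cv2.COLOR_RGB2HSV),(50,120,50),(75,255,255))>0
p=W[m&(W[...,2]>40)&(W[...,2]<75)]; print('knob',len(p),np.percentile(p,[1,50,99],axis=0).round(1))
E
```

```text
t: 23.9
tcp_pos: [473.1, -167.1, 18.8]
orientation: [3.138, -0.002, -0.002]
wrist_force: [0.3, 1.0, -0.9]
opening: 24.0
finger 1 11828 low -0.6 [ 484.5 -156.8   24.1]
finger -1 11289 low 3.4 [ 484.3 -175.8   26.1]
tcp [ 473.1 -167.2   18.8] [ 3.138e+00 -2.000e-03 -2.000e-03] open 24.8 F [ 0.3 -0.8 -1.8]
knob 2218 [[ 459.4 -178.    52.2]
 [ 473.  -165.9   53.6]
 [ 484.  -153.9   54.9]]
```

Knob top 53.6 against 54 expected: on the cup floor. Release, rise, and head for the orange knob at (379.5, −308).

```bash
python3 -m inch '[[[0,0,0,0,0,0,1],[0,0,0,0,0,0,1],[0,0,0,0,0,0,1],[0,0,0,0,0,-20,1],[0,0,0,0,0,-40,1]]]'; python3 -m inch '[[[0,0,0,0,0,-40,1],[0,0,0,-10,15,0,1],[0,0,0,-25,37,0,1],[0,0,0,-25,37,0,1],[0,0,0,-20,30,0,1]]]'; python3 -m inch '[[[0,0,0,-8,12,0,1],[0,0,0,0,0,0,1],[0,0,0,0,0,0,1]]]'
python3 - <<'E'
from h import *
blobs('top','g',x=(420,520),y=(-220,-110))
s,W=tips()
m=cv2.inRange(cv2.cvtColor(s['color'],cv2.COLOR_RGB2HSV),(7,190,50),(20,255,255))>0
p=W[m&(W[...,2]>44)&(W[...,2]<56)]; print('knob',len(p),np.percentile(p,[2,50,98],axis=0).round(1) if len(p) else '')
E
```

```text
t: 24.45
tcp_pos: [470.8, -166.1, 76.6]
orientation: [3.14, 0.005, -0.001]
wrist_force: [0.3, 0.1, 0.2]
opening: 85.4
t: 24.95
tcp_pos: [397.9, -283.8, 123.3]
orientation: [3.139, -0.01, 0.013]
wrist_force: [0.1, -0.6, -0.0]
opening: 85.4
t: 25.25
tcp_pos: [385.3, -301.5, 123.5]
orientation: [3.137, -0.008, 0.002]
wrist_force: [0.2, -0.4, -0.4]
opening: 84.9
top g px [354. 235.] n 597 h 55.3 circ 470.8 -168.4 r 12.9 mean [ 470.  -168.3] mid [ 470.  -168.7] hue 65.0
finger 1 6095 low 143.3 [ 395.8 -254.7  154.3]
finger -1 6244 low 143.1 [ 396.1 -345.6  154.7]
tcp [ 385.8 -300.8  123.5] [ 3.137 -0.008  0.004] open 85.3 F [-0.7  0.3 -0.2]
knob 784 [[ 367.5 -318.2   45.3]
 [ 382.  -306.3   49.3]
 [ 391.7 -295.1   50.6]]
```

```bash
python3 -m inch '[[[0.004,-0.008,0.003,-5,6,0,1],[0,0,0,0,0,25,1],[0,0,0,0,0,30,1],[0,0,0,0,0,12,1],[0,0,0,0,0,0,1]]]'
python3 - <<'E'
from h import *
s,W=tips()
m=cv2.inRange(cv2.cvtColor(s['color'],cv2.COLOR_RGB2HSV),(7,190,50),(20,255,255))>0
p=W[m&(W[...,2]>46)&(W[...,2]<56)]; print('knob',len(p),np.percentile(p,[2,50,98],axis=0).round(1) if len(p) else '')
E
```

```text
t: 25.85
tcp_pos: [385.8, -304.3, 55.0]
orientation: [3.141, -0.004, 0.011]
wrist_force: [0.7, -0.1, -0.8]
opening: 85.5
finger 1 6209 low 76.3 [ 395.9 -257.7   86.1]
finger -1 6574 low 74.3 [ 396.8 -348.5   85.8]
tcp [ 386.  -304.4   55.7] [ 3.141 -0.004  0.011] open 85.4 F [-0.   0.8 -0. ]
knob 1444 [[ 367.5 -318.    46.5]
 [ 381.9 -306.4   49.3]
 [ 391.7 -295.    50.5]]
```

```bash
python3 -m inch '[[[0,-0.004,0.011,-5,3,0,1],[0,0,0,0,0,0,1],[0,0,0,0,0,20,1],[0,0,0,0,0,10,1],[0,0,0,0,0,0,1]]]'
```

```text
t: 26.4
tcp_pos: [383.1, -309.2, 28.4]
orientation: [3.137, -0.006, -0.001]
wrist_force: [-0.4, -0.0, -0.1]
opening: 85.1
```

```bash
python3 -m inch '[[[0.004,-0.006,0,-2,-2,10,1],[0,0,0,0,0,3,1],[0,0,0,0,0,0,-1],[0,0,0,0,0,0,-1],[0,0,0,0,0,0,-1]]]';python3 -m inch '[[[0,0,0,0,0,0,-1],[0,0,0,0,0,0,-1],[0,0,0,0,0,0,-1]]]'
```

```text
t: 26.9
tcp_pos: [381.6, -307.6, 15.8]
orientation: [3.14, -0.001, -0.001]
wrist_force: [-0.6, 0.2, 0.4]
opening: 43.9
t: 27.2
tcp_pos: [381.8, -307.8, 16.4]
orientation: [3.14, -0.001, -0.001]
wrist_force: [-0.3, -0.7, -1.5]
opening: 24.2
```

Gripped at 24.2. Lift and carry it to the orange cup at (618, −228.6).

```bash
python3 -m inch '[[[0,0,0,0,0,-10,-1],[0,0,0,0,0,-30,-1],[0,0,0,0,0,-35,-1],[0,0,0,0,0,-10,-1],[0,0,0,20,-7,0,-1]]]'; python3 -m inch '[[[0,0,0,40,-13,0,-1],[0,0,0,45,-15,0,-1],[0,0,0,45,-15,0,-1],[0,0,0,40,-14,0,-1],[0,0,0,25,-8,0,-1]]]'; python3 -m inch '[[[0,0,0,10,-3,0,-1],[0,0,0,0,0,0,-1],[0,0,0,0,0,0,-1]]]'
python3 - <<'E'
from h import *
s,W=tips()
m=cv2.inRange(cv2.cvtColor(s['color'],cv2.COLOR_RGB2HSV),(7,190,50),(20,255,255))>0
for n,a,b in(('cup',0,20),('knob',50,160)):
    p=W[m&(W[...,2]>a)&(W[...,2]<b)&(W[...,1]<-150)&(W[...,0]<680)]; print(n,len(p),np.percentile(p,[1,50,99],axis=0).round(1))
cv2.imwrite('pics/w10.png',s['color'][...,::-1])
E
```

```text
t: 27.7
tcp_pos: [397.7, -301.5, 105.5]
orientation: [3.14, 0.004, -0.005]
wrist_force: [-0.5, -0.7, -2.0]
opening: 24.3
t: 28.2
tcp_pos: [595.6, -236.9, 105.0]
orientation: [3.14, 0.008, -0.012]
wrist_force: [0.0, 0.5, -1.5]
opening: 24.2
t: 28.5
tcp_pos: [609.4, -229.2, 103.6]
orientation: [-3.14, 0.007, -0.005]
wrist_force: [-0.9, -0.3, 0.3]
opening: 24.4
finger 1 11492 low 87.4 [ 619.9 -219.3  118.4]
finger -1 11013 low 87.6 [ 619.8 -238.4  119.6]
tcp [ 609.1 -229.3  103.7] [-3.14   0.007 -0.006] open 24.4 F [-0.3  0.5 -1.7]
cup 6988 [[ 592.8 -258.7    1.9]
 [ 620.7 -226.4    3.7]
 [ 652.6 -194.6   16.3]]
knob 5990 [[ 595.7 -242.6   91.1]
 [ 617.6 -228.1  124.7]
 [ 626.3 -213.2  137.8]]
```

View pics/w10.png

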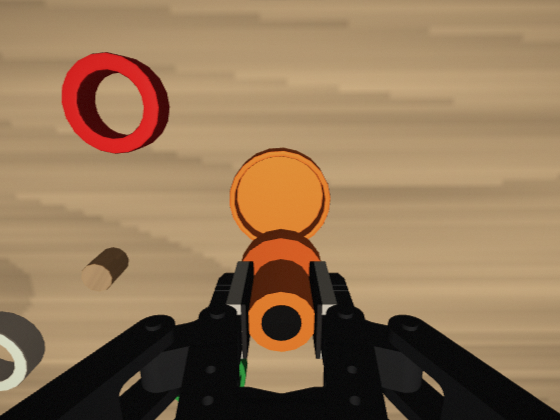

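Knob held upright at (281,322); cup straight ahead at (280,195), centre (618.5,−227.5). Move +11 mm in x and lower.

```bash
python3 -m inch '[[[0,0.007,-0.005,10,0,0,-1],[0,0,0,0,0,0,-1],[0,0,0,0,0,25,-1],[0,0,0,0,0,18,-1],[0,0,0,0,0,0,-1]]]'
python3 - <<'E'
from h import *
s,W=tips()
m=cv2.inRange(cv2.cvtColor(s['color'],cv2.COLOR_RGB2HSV),(7,190,50),(20,255,255))>0
for n,a,b in(('cup',0,20),('knob',30,160)):
    p=W[m&(W[...,2]>a)&(W[...,2]<b)&(W[...,1]<-150)&(W[...,0]<680)]; print(n,len(p),np.percentile(p,[1,50,99],axis=0).round(1))
E
```

```text
t: 29.05
tcp_pos: [616.8, -233.6, 60.7]
orientation: [3.141, 0.0, -0.006]
wrist_force: [-0.1, 0.7, -1.4]
opening: 24.5
finger 1 11052 low 47.5 [ 627.5 -223.8   75.7]
finger -1 10397 low 48.3 [ 627.4 -243.4   77.7]
tcp [ 617.4 -233.9   61.8] [ 3.14e+00 -1.00e-03 -6.00e-03] open 24.6 F [ 0.5  0.3 -1.5]
cup 7012 [[ 598.9 -259.2    2. ]
 [ 628.  -223.1    3.8]
 [ 653.3 -194.4   16.2]]
knob 6036 [[ 602.7 -247.9   48.1]
 [ 624.9 -232.5   81.7]
 [ 633.8 -217.4   94.8]]
```

```bash
python3 -m inch '[[[0,0,-0.006,4,-5,0,-1],[0,0,0,0,0,15,-1],[0,0,0,0,0,13,-1],[0,0,0,0,0,6,-1],[0,0,0,0,0,0,-1]]]'
python3 - <<'E'
from h import *
s,W=tips()
m=cv2.inRange(cv2.cvtColor(s['color'],cv2.COLOR_RGB2HSV),(7,190,50),(20,255,255))>0
p=W[m&(W[...,2]>40)&(W[...,2]<75)&(W[...,0]<680)&(W[...,1]<-150)]; print(len(p),np.percentile(p,[1,50,99],axis=0).round(1))
E
```

```text
t: 29.6
tcp_pos: [623.3, -229.4, 27.8]
orientation: [3.139, -0.005, -0.0]
wrist_force: [0.8, -0.4, -1.9]
opening: 24.5
finger 1 11007 low -0.1 [ 633.8 -219.2   42.1]
finger -1 10552 low 15.2 [ 633.8 -238.8   44.5]
tcp [ 623.5 -229.5   28.2] [ 3.139 -0.005 -0.   ] open 24.4 F [-0.5 -0.3 -0.4]
3566 [[ 608.7 -240.2   40.6]
 [ 628.2 -228.2   60.2]
 [ 633.6 -216.3   62.1]]
```

```bash
python3 -m inch '[[[0,-0.005,0,-3,0,5,-1],[0,0,0,0,0,3,-1],[0,0,0,0,0,0,-1]]]'
python3 - <<'E'
from h import *
s,W=tips()
m=cv2.inRange(cv2.cvtColor(s['color'],cv2.COLOR_RGB2HSV),(7,190,50),(20,255,255))>0
p=W[m&(W[...,2]>46)&(W[...,2]<75)&(W[...,0]<680)&(W[...,1]<-150)]; print(len(p),np.percentile(p,[1,50,99],axis=0).round(1))
E
```

```text
t: 29.95
tcp_pos: [620.7, -229.8, 20.4]
orientation: [3.138, -0.001, -0.0]
wrist_force: [-0.6, 0.5, 1.0]
opening: 24.7
finger 1 11179 low -0.7 [ 631.1 -219.9   35.3]
finger -1 10709 low 7.0 [ 631.2 -239.2   36.9]
tcp [ 620.7 -229.9   20.5] [ 3.138e+00 -1.000e-03 -0.000e+00] open 24.2 F [ 0.4  1.2 -0.3]
2674 [[ 606.1 -240.6   46.4]
 [ 623.2 -228.6   53.2]
 [ 631.  -216.6   55. ]]
```

Top ≈54, so it's on the floor. Release, rise, and check everything.

```bash
python3 -m inch '[[[0,0,0,0,0,0,1],[0,0,0,0,0,0,1],[0,0,0,0,0,0,1],[0,0,0,0,0,-20,1],[0,0,0,0,0,-40,1]]]'; python3 -m inch '[[[0,0,0,0,0,-45,1],[0,0,0,-25,25,-20,1],[0,0,0,-35,35,0,1],[0,0,0,-35,35,0,1],[0,0,0,-30,30,0,1]]]'; python3 -m inch '[[[0,0,0,-30,30,0,1],[0,0,0,-10,10,0,1],[0,0,0,0,0,0,1]]]'
python3 - <<'E'
from h import *
s=blobs('top','gor',x=(330,720)); t=blobs('scene','gor',x=(330,720)); print(telemetry.get_obs()['wrist_force'])
a=cv2.resize(s["color"][120:310,80:500],(800,362)); b=cv2.resize(t["color"][80:360,100:420],(272,238))
c=np.zeros((600,800,3),'u1'); c[:362]=a; c[362:,:272]=b
cv2.imwrite('pics/f.png',c[...,::-1])
E
```

```text
t: 30.5
tcp_pos: [617.2, -228.5, 76.7]
orientation: [3.141, 0.008, -0.0]
wrist_force: [0.1, -0.2, -0.3]
opening: 85.6
t: 31.0
tcp_pos: [502.2, -350.4, 151.1]
orientation: [3.14, -0.012, 0.016]
wrist_force: [0.5, -0.3, -0.1]
opening: 85.1
t: 31.3
tcp_pos: [454.4, -399.9, 151.6]
orientation: [3.135, -0.009, 0.004]
wrist_force: [-0.5, -0.4, -0.3]
opening: 85.1
top g px [113. 216.] n 784 h 32.4 circ 511.2 431.7 r 30.2 mean [511.  431.1] mid [511.4 431.3] hue 65.0
top g px [354. 235.] n 591 h 55.4 circ 470.9 -168.2 r 13.0 mean [ 470.4 -167.9] mid [ 470.4 -168.1] hue 65.0
top o px [192. 169.] n 757 h 32.2 circ 632.3 237.4 r 29.9 mean [632.  237.3] mid [631.8 237. ] hue 16.0
top o px [379. 176.] n 571 h 55.7 circ 616.9 -230.6 r 13.4 mean [ 616.1 -229.7] mid [ 616.9 -229.9] hue 15.0
top r px [338. 150.] n 250 h 27.1 circ 681.9 -125.2 r 29.8 mean [ 681.2 -124.9] mid [ 681.2 -125.1] hue 1.0
top r px [239. 155.] n 246 h 27.4 circ 665.1 119.9 r 29.2 mean [665.  120.4] mid [665.  119.7] hue 1.0
scene g px [368. 119.] n 402 h 32.1 circ 514.6 430.1 r 31.9 mean [516.4 429.5] mid [515.1 431.9] hue 66.0
scene g px [217. 259.] n 655 h 54.8 circ 472.3 -167.5 r 13.5 mean [ 473.4 -168.4] mid [ 472.7 -167.5] hue 66.0
scene o px [372. 181.] n 651 h 31.8 circ 635.1 237.8 r 31.0 mean [636.9 234.2] mid [635.9 236.4] hue 14.0
scene o px [251. 318.] n 900 h 54.8 circ 619.2 -229.6 r 13.6 mean [ 619.6 -230.9] mid [ 618.8 -230.2] hue 14.0
scene r px [359. 216.] n 363 h 26.3 circ 669.2 120.2 r 30.6 mean [669.3 119.1] mid [668.8 119.7] hue 0.0
scene r px [306. 296.] n 448 h 26.4 circ 684.0 -125.3 r 30.2 mean [ 684.5 -125.8] mid [ 684.2 -125.2] hue 0.0
[-1.06214494  0.34523267  0.01010221]
```

View pics/f.png

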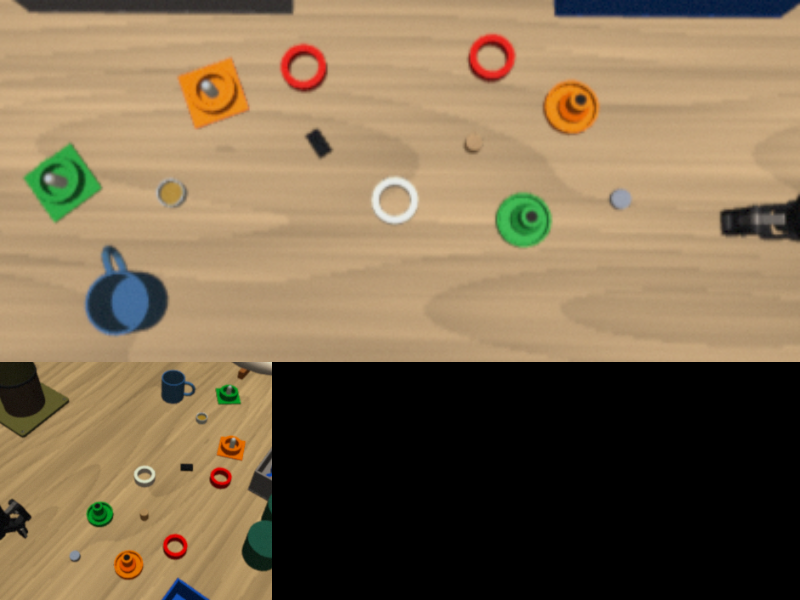

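Both rolls lie flat on their plates around the posts (about (62,182) and (213,93)). Both knobs stand in their own cups (about (524,219) and (571,107)). The white roll, mug and red rolls have not moved, and the gripper is clear. Handing in.

```bash
python3 -c "
from bench import ticket
print(ticket.close_job())"
```

```text
the job is handed in; nothing more can be done
None
```

The job is done and handed in at about 31 s. Each tape roll is over the post on the plate of its own colour, and each knob stands wide end down in its own cup.

**Last checks (top and scene cameras):**
- **Rolls:** tops read about 32 mm in these views and about 29 mm in the wrist camera, against 30 mm for seated. They are centred within about 4 mm of the posts.
- **Knobs:** both are upright, with tops at about 55 mm against 54 mm expected. They are within about 3 mm of the cup centres.
- **Everything else:** the red rolls measured within about 1 mm of their start. The white roll and mug looked unmoved in the picture but were not measured. The gripper was empty and clear.

**What disagreed:** the reported TCP height did not match the stated tool geometry. The wrist depth showed the fingertips about 37 mm higher than the TCP reading implies. My first two grasps of the green roll therefore closed above it, without moving it. I corrected for the offset using wrist-camera measurements, and every later grasp held.

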